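# Roll a soil-core tube under the inspection lamp

## Robot

A 6-joint arm with a two-finger parallel gripper is mounted at the origin on the work surface; the furniture and walls round the work are solid. World frame = base frame: x ahead of the robot, y to its left, z up, the work surface at z = 0. Lengths are in m, angles in rad, forces in N, time in s.
With the tool pointing down it reaches from about 0.275 to 1 m from the base axis. Payload 8.4 kg.
Tool frame: the origin (TCP) lies on the centre line of the jaws, within the pads' length; the fingertips stand 17 mm ahead of it and the grasp point (between the pads) lies 2 mm behind it (bot.tcp_to_tips is the y of the fingertips in the tool frame, in m); y points along the fingers, z is the direction in which the jaws open and shut, and the axes are right-handed (so a half turn about y gives the same grasp; the last joint's range is limited). The gripper opens to 85 mm and grips with 20 to 120 N. Pads are 22 mm wide; open, the fingers measure 114 mm over their backs; the gripper's body (76 mm by 85 mm) begins 54 mm behind the grasp point. The pads swing forward as they close: fully open they stand 13 mm farther back than shut.
Start: joints at [1.253, 0.353, 1.633, -0, 1.155, -0.002], TCP at [0.194, 0.594, 0.248] pointing down, gripper open.
Joint ranges: [-2.63, 2.63], [-0.92, 2.1], [0.06, 2.66], [-1.3, 4.44], [0, 2.69], [-3.02, 3.02]. Speed limits (rad/s): [2.22, 2.22, 2.79, 3.14, 3.14, 3.14].

## Interface

Orientations are given as a unit quaternion [x, y, z, w].
In Python, from workcell import bot, hand, kinematics, get_obs, vision, hand_in gives the robot as it stands. The module is installed in compiled form; this text tells all that it offers. Calls block until the motion is done:
- bot.reach(position, orientation): joint-space move of the TCP to a pose.
- bot.servo_line(position, ori=None, velocity=0.15): straight line of the TCP; ori=None keeps the orientation; velocity is the mean speed in m/s.
- bot.goto_joints(angles): joint-space move.
- hand.move_gripper(opening, strength=None): finger opening in m; strength is the grip in N (None keeps the last); returns when the fingers have stopped.
- bot.dwell(seconds).
- kinematics.solve_ik(position, orientation): joint angles nearest the present ones, or None.
- get_obs(): the state.
- vision.read_camera(name): name is "scene" or "top" or "wrist"; returns a dict with "frame" (480x640x3 uint8, red, green, blue), "intrinsics" (3x3 intrinsics, pixels), "view" (4x4, takes a point from world to camera coordinates). Camera axes: x right, y down, z forward; pixel columns grow to the right and rows downward; lengths in m; the calibration is good to about 2 mm. The wrist camera is an equidistant fisheye: a pixel r from the principal point sees the ray r / f radians off the axis. A picture is of the moment at which its call begins. There is no depth.
A pose or a line that the arm cannot do raises bot.IKError and nothing moves.
- hand_in(): hands the job in, once; it reports no verdict.
The state is a dict: "time_s": time; "joint_pos": joint angles; "joint_vel": joint speeds; "joint_efforts": joint torques, N m; "position": TCP position; "orientation": TCP orientation; "wrist_force": force on the tool from outside, world axes, zero at the start; "ft_torque": the same for the moment, N m; "gripper_width": finger opening in m.
Only numpy, scipy, OpenCV 4.12 (cv2) and the standard library are available. Lean on these libraries where they do the work, as an engineer would, in place of code of your own. Each camera call takes 0.05 s, during which the arm holds its last target. There are 200 camera calls.

## Task

Roll the brown soil-core tube gently along the table with the flat of the hand, pushing from its side, until it lies at rest on the red line under the inspection lamp, parallel to the line, roughly centred along it and not rolled past it. Keep the tube on the table and let it turn over as it goes, rather than lifting or dragging it; lean the hand so that it reaches under the lamp head without pressing on the lamp, and leave the sample cup and the dropper bottle standing where they are.

Things in the scene. Friction and masses are not known exactly. Their poses are not given: they have to be found in the camera images.
- core_center (a point): Centre of the soil-core tube: rigid cylinder lying on the table, 50 mm in diameter, 130 mm long, 0.25 kg, brown, white end caps, yellow stripe along it (on top at the start). y runs along it; x and z turn as it rolls. Starts 130-190 mm before the line, up to 12 mm aside, up to 0.09 rad off parallel. Pushed at or below mid-height it rolls square to its axis; left at 0.05 m/s it stops in a few mm.
- line_mid (a point): Middle of the red target line at table height: a flat mark 270 mm long, 8 mm wide, with a 50 mm cross-tick at each end. x is level and points in the rolling direction (from the tube's start to the line and on to the lamp's posts), y along the line, z up. The line does not move.
- cup: Bystander: sample cup with red lid, standing loose, 44 mm in diameter, 76 mm high, 140-160 mm from the rolling lane's middle on the +y side (frame of the line). Origin at the centre of its underside.
- dropper: Bystander: white dropper bottle with blue tip, standing loose, 28 mm in diameter, 73 mm high, 125-140 mm from the lane's middle on the -y side (frame of the line). Origin at the centre of its underside.
- lamp: Inspection lamp, fixed; origin and axes as line_mid. White head: slab 22 mm thick, underside 150 mm above the table, x -45 to +145 mm, y +-90 mm. Two posts 16 mm thick at x 115, y +-65 mm on a 14 mm high foot (x 82 to 168). Open below the head before x 80 mm. An upright hand at the line hits the head; one leaning 25 to 45 degrees, fingertips ahead (+x), fits.
Not all that is in view belongs to the job. What is shaped like the part that bears core_center but pink or purple is not meant.

How it is judged:
By the outcome, as a careful person would: the job done as asked, in the order asked, and still so for the second after the job is handed in, with the robot touching nothing.
It also fails if it takes over 45 s, if anything falls off the work surface, if the arm or the gripper's body presses on something with over 40 N, if the wrist force passes 120 N, or if a joint passes its speed limit or range.

## Working session

There is one attempt and no reset: what is moved stays moved. The work goes in short steps, each a Python script; the robot and the scene stay as the last script left them, time stands still between calls to the robot, and variables do not carry over. Pictures are saved under pics/ and viewed, about 8 in all and at most 12, crops included, and the job is handed in when it is done.

```bash
mkdir -p pics
python3 - <<'E'
from workcell import *
import cv2,numpy as np
for n in("top","scene"):
    c=vision.read_camera(n); cv2.imwrite(f"pics/{n}0.png",c["frame"][:,:,::-1]); np.savez(f"{n}0.npz",**c)
    print(n,np.round(c["intrinsics"],1).tolist(),np.round(c["view"],3).tolist())
o=get_obs();print(o["time_s"],o["position"],o["orientation"],o["gripper_width"],bot.tcp_to_tips)
E
```

```text
top [[442.5, 0.0, 316.8], [0.0, 442.5, 243.8], [0.0, 0.0, 1.0]] [[-0.019, -1.0, 0.002, -0.136], [-0.986, 0.018, -0.163, 0.528], [0.163, -0.005, -0.987, 0.849], [0.0, 0.0, 0.0, 1.0]]
scene [[439.6, 0.0, 308.5], [0.0, 439.6, 234.2], [0.0, 0.0, 1.0]] [[0.905, -0.426, -0.009, -0.564], [-0.253, -0.52, -0.816, 0.077], [0.343, 0.741, -0.578, 1.119], [0.0, 0.0, 0.0, 1.0]]
0.1 [0.1939825  0.5936994  0.24764021] [ 0.69875869 -0.11125525  0.11111124 -0.69786306] 0.0853820526755103 0.017
```

View pics/top0.png

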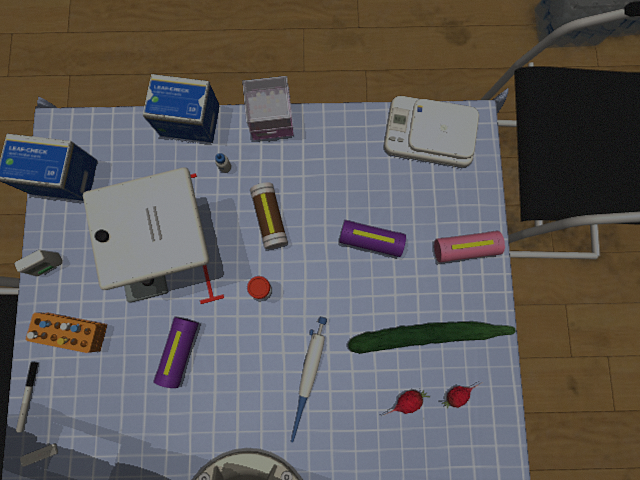

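View pics/scene0.png

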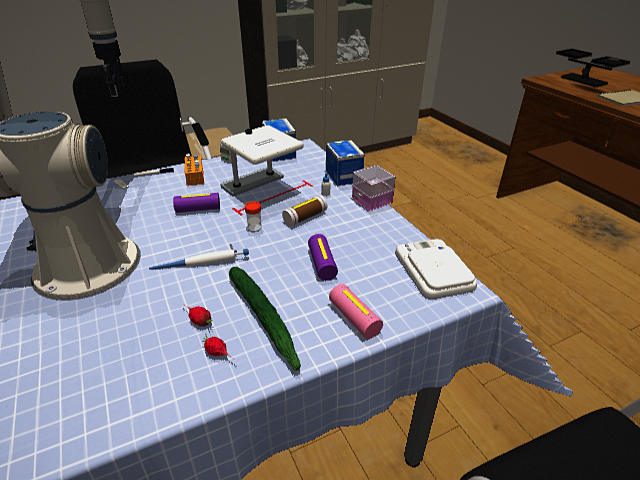

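The top view shows the brown tube at about (268,215). The red line runs from a tick at (193,176) to one at (210,298), partly hidden by the lamp head. The cup is at (259,288) and the dropper at (222,162). The scene view shows both line ends, at (237,211) and (308,184), and the tube at (305,210). The purple and pink cylinders are decoys.

```bash
cat > h.py <<'E'
import cv2,numpy as np
def ray(c,uv,z):
    K,V=c["intrinsics"],c["view"]; R,t=V[:3,:3],V[:3,3]
    d=R.T@np.linalg.inv(K)@[uv[0],uv[1],1]; o=-R.T@t
    return (o+d*(z-o[2])/d[2])[:2]
def proj(c,p):
    q=c["view"][:3,:3]@p+c["view"][:3,3]; q=c["intrinsics"]@q; return q[:2]/q[2]
def mask(c,lo,hi,box=None):
    m=cv2.inRange(cv2.cvtColor(c["frame"],cv2.COLOR_RGB2HSV),lo,hi)
    if box: 
        b=np.zeros_like(m); x0,y0,x1,y1=box; b[y0:y1,x0:x1]=255; m&=b
    return m
def pts(m): return cv2.findNonZero(m)[:,0].astype(float)
def axis(P):  # centre, principal unit vector, extent mid, length
    c=P.mean(0); v=np.linalg.svd(P-c,full_matrices=False)[2][0]; s=(P-c)@v
    return c+v*(s.min()+s.max())/2, v, np.ptp(s)
E
python3 - <<'E'
from h import *
T=np.load("top0.npz");S=np.load("scene0.npz")
for n,c,rb,tb in(("top",T,(170,165,235,310),(235,170,300,260)),("scene",S,(225,170,320,220),(275,190,335,230))):
    m=mask(c,(0,120,90),(8,255,255),rb)|mask(c,(172,120,90),(180,255,255),rb)
    k,l,st,ce=cv2.connectedComponentsWithStats(m)
    for i in range(1,k):
        if st[i,4]>4: print(n,"red",st[i].tolist(),ce[i].round(1))
    P=np.array([ray(c,p,0) for p in pts(m)])
    np.save(n+"red.npy",P)
    Y=mask(c,(22,120,100),(35,255,255),tb); B=mask(c,(3,80,20),(20,255,220),tb)
    for nm,mm,z in(("yel",Y,.05),("brown+yel",Y|B,.03)):
        a=axis(np.array([ray(c,p,z) for p in pts(mm)])); print(n,nm,[np.round(x,4) for x in a], np.degrees(np.arctan2(a[1][1],a[1][0])))
E
```

```text
top red [191, 174, 5, 4, 17] [192.8 175.2]
top red [200, 281, 24, 23, 147] [210.7 294.7]
top yel [array([ 0.5901, -0.0467]), array([-0.9713, -0.238 ]), np.float64(0.0838)] -166.2302638110596
top brown+yel [array([ 0.5924, -0.0467]), array([-0.9677, -0.2522]), np.float64(0.092)] -165.38937827835815
scene red [291, 180, 21, 10, 36] [301.9 184.9]
scene red [232, 201, 29, 14, 179] [249.9 207.2]
scene red [300, 205, 6, 3, 6] [302.5 206. ]
scene yel [array([ 0.5916, -0.044 ]), array([-0.9711, -0.2386]), np.float64(0.0828)] -166.19505819951524
scene brown+yel [array([ 0.597 , -0.0493]), array([-0.7524, -0.6587]), np.float64(0.1344)] -138.7959356927825
```

Run:
```python
from h import *
T=np.load("top0.npz")["frame"][165:310,165:305];S=np.load("scene0.npz")["frame"][165:235,220:345]
a=cv2.resize(T,None,fx=3,fy=3,interpolation=2)
b=cv2.resize(S,None,fx=3,fy=3,interpolation=2)
o=np.zeros((435,800,3),np.uint8);o[:a.shape[0],:a.shape[1]]=a;o[:b.shape[0],425:800]=b
cv2.imwrite("pics/crop.png",o[:,:,::-1])
```

```text
(no output)
```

View pics/crop.png

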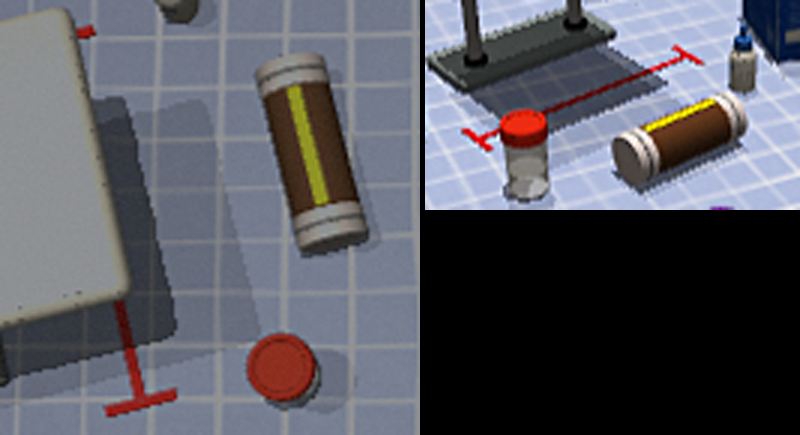

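The crop shows the scene line from the near tick centre (237.8,211.5) to the far tick centre (307.7,183.3). In the top view the near tick junction is at (212,298.5).

Run:
```python
from h import *
T=np.load("top0.npz");S=np.load("scene0.npz")
n_s=ray(S,(237.8,211.5),0);f_s=ray(S,(307.7,183.3),0);n_t=ray(T,(212,298.5),0)
print("ends scene",n_s,f_s,np.linalg.norm(f_s-n_s),"near top",n_t)
d=f_s-n_s;print("ang scene",np.degrees(np.arctan2(d[1],d[0])))
# line pixels fit, top near stub + scene line
m=mask(S,(0,90,40),(8,255,255),(225,170,320,220))|mask(S,(172,90,40),(180,255,255),(225,170,320,220))
P=pts(m); W=np.array([ray(S,p,0) for p in P]); u=d/np.linalg.norm(d); nn=np.array([-u[1],u[0]])
s=(W-n_s)@u; r=(W-n_s)@nn
k=(s>.1)&(s<.255)&(abs(r)<.012); print(k.sum(),np.polyfit(s[k],r[k],1))
m=mask(T,(0,90,40),(8,255,255),(190,262,230,305))|mask(T,(172,90,40),(180,255,255),(190,262,230,305))
W=np.array([ray(T,p,0) for p in pts(m)]);s=(W-n_t)@u;r=(W-n_t)@nn
k=(s>.008);print(k.sum(),np.polyfit(s[k],r[k],1)); k=abs(s)<.006
print("tick mid r",(r[k].min()+r[k].max())/2,np.ptp(r[k]),s[k].mean())
for g in [(192.8,175.2)]: print(ray(T,g,0), (ray(T,g,0)-n_t)@u,(ray(T,g,0)-n_t)@nn)
# bystanders
for nm,c,uv,z in(("cup top",T,(259,288),.076),("cup sc",S,(253,208),.076),("drop top",T,(221,157),.073),("drop sc",S,(325.5,176),.073)): print(nm,ray(c,uv,z))
for uv in((97,100),(127,292)): print("head corner",ray(T,(165+(uv[0])/3,165+uv[1]/3),.172))
```

```text
ends scene [0.42354821 0.07362309] [0.68607433 0.13947736] 0.2706598416676824 near top [0.42164557 0.07281047]
ang scene 14.081987252265439
67 [-0.0043633  0.0040113]
120 [-0.00955516  0.00105572]
tick mid r 0.0011933117894423785 0.04968170141746971 -0.0002237021759306343
[0.688385   0.11966935] 0.27012475954061727 -0.019449691722485094
cup top [ 0.43648421 -0.0341854 ]
cup sc [ 0.43613462 -0.04640642]
drop top [0.70113565 0.04328021]
drop sc [0.69852314 0.03618716]
head corner [0.58872268 0.06190727]
head corner [0.47553903 0.04200436]
```

```bash
cat >> h.py <<'E'
from scipy.spatial.transform import Rotation as Ro
A=np.radians(13.8); u=np.array([np.cos(A),np.sin(A),0]); n=np.array([-u[1],u[0],0]); Z=np.array([0,0,1.])
MID=.563*u-.028*n      # line middle (world)
TH=np.radians(37); ay=np.sin(TH)*n-np.cos(TH)*Z
def ori(sgn):
    z=sgn*u; return Ro.from_matrix(np.column_stack([np.cross(ay,z),ay,z])).as_quat()
def tcp(front,h,tips=.017):  # TCP for front lower corner of fingertips at line-x=front, tip centre height h
    return MID+(front-.011*np.cos(TH))*n+h*Z-tips*ay
E
python3 - <<'E'
from h import *; from workcell import *
o=get_obs();print(MID,Ro.from_quat(o["orientation"]).as_matrix().round(2).tolist())
for s in(1,-1):
    for f,h in((-.23,.25),(-.23,.009),(-.1,.009),(-.025,.009)):
        q=kinematics.solve_ik(tcp(f,h),ori(s)); print(s,f,h,tcp(f,h).round(3),None if q is None else np.round(q,2))
E
```

```text
[0.55342754 0.10710258 0.        ] [[0.95, -0.0, 0.31], [-0.31, -0.0, 0.95], [-0.0, -1.0, -0.0]]
1 -0.23 0.25 [ 0.613 -0.135  0.264] [-0.46  0.57  1.41  0.48  1.61 -0.79]
1 -0.23 0.009 [ 0.613 -0.135  0.023] [-0.46  0.84  1.51  0.5   1.28 -0.97]
1 -0.1 0.009 [ 0.582 -0.008  0.023] [-0.31  0.77  1.7   0.6   1.13 -0.94]
1 -0.025 0.009 [0.564 0.064 0.023] [-0.21  0.73  1.78  0.67  1.06 -0.91]
-1 -0.23 0.25 [ 0.613 -0.135  0.264] [-0.46  0.57  1.41  0.48  1.61  2.35]
-1 -0.23 0.009 [ 0.613 -0.135  0.023] [-0.46  0.84  1.51  0.5   1.28  2.17]
-1 -0.1 0.009 [ 0.582 -0.008  0.023] [-0.31  0.77  1.7   0.6   1.13  2.2 ]
-1 -0.025 0.009 [0.564 0.064 0.023] [-0.21  0.73  1.78  0.67  1.06  2.23]
```

Run:
```python
from h import *; from workcell import *
o=get_obs(); bot.servo_line(o["position"]+[0,0,.12],velocity=.25)
bot.reach(tcp(-.24,.27),ori(1)); print(get_obs()["time_s"])
bot.servo_line(tcp(-.24,.02),velocity=.2)
o=get_obs();print(o["time_s"],o["position"],o["wrist_force"].round(1) if hasattr(o["wrist_force"],"round") else o["wrist_force"],bot.tcp_to_tips)
for k in("scene","top","wrist"):
    c=vision.read_camera(k); np.savez(k+"1.npz",**c)
S=np.load("scene1.npz")["frame"][60:310,200:440];W=np.load("wrist1.npz")["frame"]
im=np.zeros((500,800,3),np.uint8); im[:416,:400]=cv2.resize(S,(400,416));im[:300,400:]=cv2.resize(W,(400,300))
cv2.imwrite("pics/a1.png",im[:,:,::-1])
```

```text
3.725
5.125 [ 0.61597324 -0.14476302  0.03478399] [ 1.1 -0.5 -0.1] 0.017
```

View pics/a1.png

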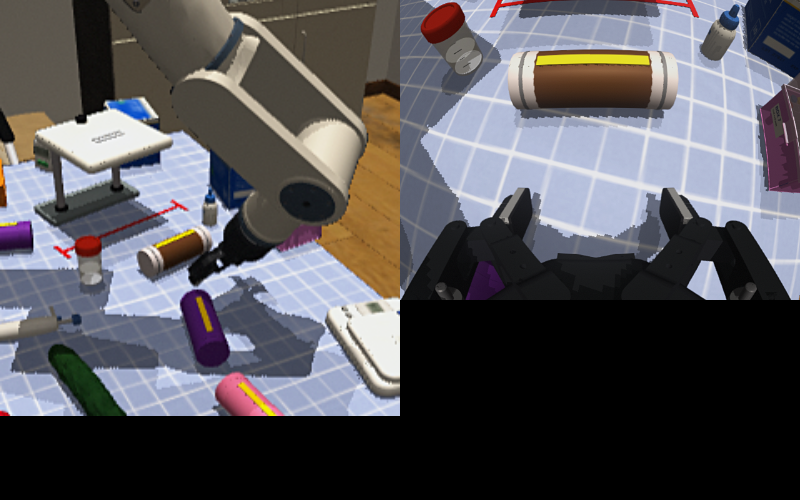

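The tube sits ahead of the open fingers, stripe up, with the line beyond it. In the scene image the near fingertip is at about (316,227). I'll check the camera's lamp clearance and the fingertip length.

Run:
```python
from h import *; from workcell import *
o=get_obs();p=o["position"];S=np.load("scene1.npz");W=np.load("wrist1.npz")
V=W["view"];c=-V[:3,:3].T@V[:3,3];d=c-p;print("cam rel tcp: n,u,z",d@n,d@u,d@Z,"axis",V[2,:3].round(3), "along ay",d@ay, "perp", d@np.cross(ay,u), W["intrinsics"].round(1).tolist())
for t in(.004,.017):
  for sg in(-1,1):
    for w in(-.011,.011):
      print(t,sg,w,"inner/outer",[proj(S,p+t*ay+w*np.cross(ay,u)+sg*k*u).round(0).tolist() for k in(.0425,.057)])
f=S["frame"][190:250,290:350];cv2.imwrite("pics/tip.png",cv2.resize(f,None,fx=9,fy=9,interpolation=0)[:,:,::-1])
```

```text
cam rel tcp: n,u,z -0.014375660012515726 -0.0008595572868534414 0.14594404454601395 axis [-0.078  0.324 -0.943] along ay -0.1252075846176288 perp -0.07635040598100098 [[371.6, 0.0, 313.1], [0.0, 371.6, 236.2], [0.0, 0.0, 1.0]]
0.004 -1 -0.011 inner/outer [[314.0, 225.0], [310.0, 227.0]]
0.004 -1 0.011 inner/outer [[318.0, 232.0], [314.0, 234.0]]
0.004 1 -0.011 inner/outer [[337.0, 215.0], [341.0, 213.0]]
0.004 1 0.011 inner/outer [[341.0, 221.0], [345.0, 219.0]]
0.017 -1 -0.011 inner/outer [[312.0, 227.0], [308.0, 229.0]]
0.017 -1 0.011 inner/outer [[316.0, 234.0], [312.0, 236.0]]
0.017 1 -0.011 inner/outer [[335.0, 216.0], [339.0, 215.0]]
0.017 1 0.011 inner/outer [[339.0, 223.0], [343.0, 221.0]]
```

View pics/tip.png

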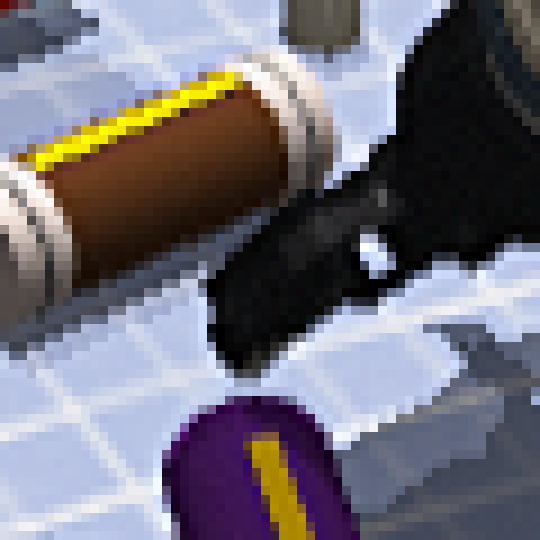

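Run:
```python
from h import *; from workcell import *
T=np.load("top0.npz")
for uv in((343,232),(402,245),(373,238),(345,250),(343,222)):
    w=np.r_[ray(T,uv,.04),0]-MID; print(uv,"line x",w@n,"u",w@u)
# flip while raised: check ik at lean 37 flipped
for f in(-.215,-.025): print(kinematics.solve_ik(tcp(f,.010,.004),ori(-1)))
```

```text
(343, 232) line x -0.29733551685053317 u -0.0773482129247233
(402, 245) line x -0.4056555000396774 u -0.1338114451368775
(373, 238) line x -0.35288630401098453 u -0.1049148210009186
(345, 250) line x -0.2913886265676098 u -0.11406558486979128
(343, 222) line x -0.30286654331850654 u -0.05731703945244865
[-0.43575337  0.84151092  1.54225696  0.51837235  1.24394243  2.17229801]
[-0.19449382  0.74425366  1.78698154  0.68662638  1.03681164  2.21899056]
```

Run:
```python
from h import *; from workcell import *
bot.servo_line(tcp(-.24,.16),velocity=.25)
bot.reach(tcp(-.225,.16,.004),ori(-1))
bot.servo_line(tcp(-.215,.03,.004),velocity=.2)
f0=np.array(get_obs()["wrist_force"])
for h in(.02,.015,.011):
    bot.servo_line(tcp(-.215,h,.004),velocity=.06); f=np.array(get_obs()["wrist_force"])-f0; print(h,f.round(1))
    if f[2]>3: bot.servo_line(tcp(-.215,h+.005,.004),velocity=.06); break
o=get_obs();print(o["time_s"],o["position"])
c=vision.read_camera("scene");np.savez("scene2.npz",**c);f=c["frame"][150:270,250:400];cv2.imwrite("pics/a2.png",cv2.resize(f,None,fx=4,fy=4,interpolation=2)[:,:,::-1])
```

```text
0.02 [ 0.1 -0.1  0.2]
0.015 [ 0.1  1.3 -0.1]
0.011 [-0.2  0.7 -0.6]
10.25 [ 0.60722032 -0.11249086  0.01391478]
```

View pics/a2.png

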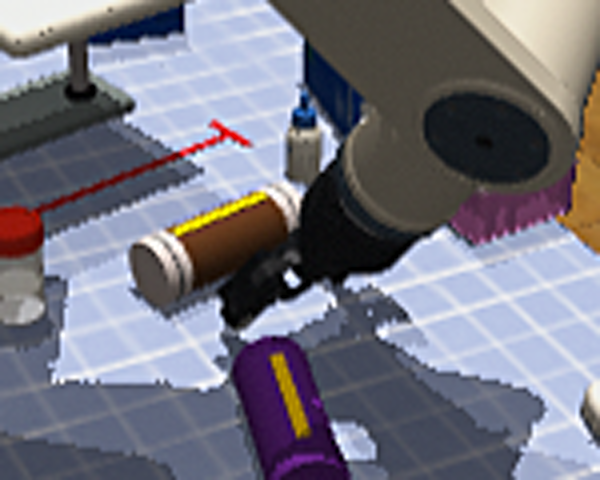

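The fingers are clear of the table behind the tube. Next is a first gentle roll, stopping short of the line.

```bash
cat > look.py <<'E'
from h import *; from workcell import *
def look(tag):
    for k in("scene","top"): np.savez(f"{k}{tag}.npz",**vision.read_camera(k))
    S=np.load(f"scene{tag}.npz")["frame"][130:270,210:370];T=np.load(f"top{tag}.npz")["frame"][150:310,150:310]
    im=np.zeros((400,800,3),np.uint8);im[:350,:400]=cv2.resize(S,(400,350));im[:400,400:]=cv2.resize(T,(400,400))
    cv2.imwrite(f"pics/{tag}.png",im[:,:,::-1])
E
python3 - <<'E'
from look import *
bot.servo_line(tcp(-.072,.011,.004),velocity=.045)
o=get_obs();print(o["time_s"],o["wrist_force"]);bot.dwell(.3);look("b1")
E
```

```text
13.625 [-0.33893511 -0.51668874  0.68628705]
```

View pics/b1.png

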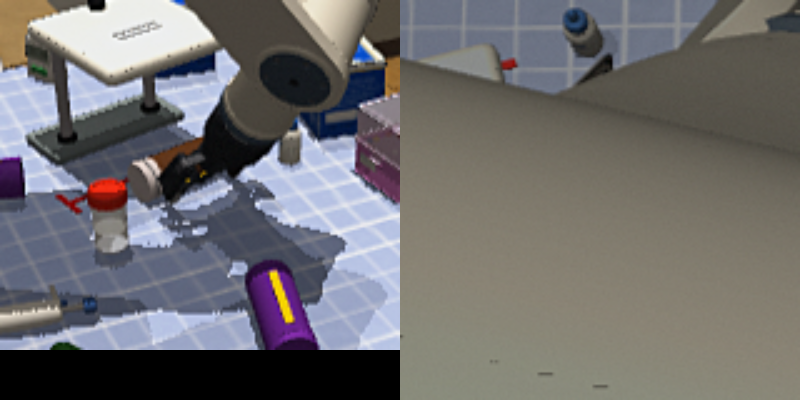

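The tube rolled and sits just ahead of the fingers. The hand now swings aside so I can measure it.

Run:
```python
from look import *
bot.servo_line(tcp(-.10,.011,.004),velocity=.1)
bot.servo_line(tcp(-.19,.16,.004),velocity=.25)
q=np.array(get_obs()["joint_pos"]);q[0]-=.5;bot.goto_joints(q)
print(get_obs()["time_s"]);look("b2")
```

```text
16.4583
```

View pics/b2.png

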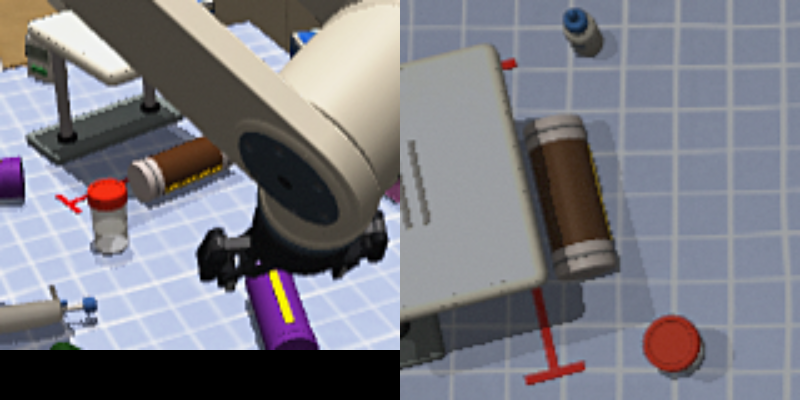

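The top view shows the whole tube, still parallel to the line and short of it, with its stripe low on the rear side. The cup and dropper are standing.

Run:
```python
from h import *
for tag,b in(("0",(235,170,300,260)),("b2",(195,190,245,270))):
    c=np.load(f"top{tag}.npz")
    m=mask(c,(3,80,15),(35,255,255),b); m=cv2.morphologyEx(m,cv2.MORPH_CLOSE,np.ones((3,3),np.uint8))
    k,l,st,ce=cv2.connectedComponentsWithStats(m); i=1+st[1:,4].argmax(); m=np.uint8(l==i)*255
    (cx,cy),wh,a=cv2.minAreaRect(pts(m).astype(np.float32)); w=np.r_[ray(c,(cx,cy),.025),0]-MID
    A2=axis(np.array([ray(c,p,.025) for p in pts(m)]))
    print(tag,st[i],"rect",(cx,cy),wh,a,"line x",w@n,"u",w@u,"axis",np.degrees(np.arctan2(*(A2[1]*np.sign(A2[1][0]))[::-1])),(np.r_[A2[0],0]-MID)@n,(np.r_[A2[0],0]-MID)@u)
```

```text
0 [253 192  32  45 909] rect (267.9054870605469, 213.84068298339844) (43.31475830078125, 22.395408630371094) 75.25643920898438 line x -0.15811301132435968 u 0.002397918429567079 axis 14.552637603822877 -0.15841499651458862 0.002656354777985711
b2 [202 205  33  46 993] rect (217.64918518066406, 226.75900268554688) (43.002132415771484, 24.16364860534668) 76.75948333740234 line x -0.050959876027726704 u 0.0024549155844847425 axis 16.00735937590851 -0.05085574035040163 0.0022944502304601128
```

Run:
```python
from look import *
q=np.array(get_obs()["joint_pos"]);q[0]+=.5;bot.goto_joints(q)
bot.servo_line(tcp(-.11,.011,.004),velocity=.25)
bot.servo_line(tcp(-.024,.011,.004),velocity=.035)
o=get_obs();print(o["time_s"],o["wrist_force"]);bot.dwell(.3)
bot.servo_line(tcp(-.06,.011,.004),velocity=.1)
bot.servo_line(tcp(-.19,.16,.004),velocity=.3)
q=np.array(get_obs()["joint_pos"]);q[0]-=.75;bot.goto_joints(q)
print(get_obs()["time_s"]);look("c1")
```

```text
21.1417 [-0.17024359 -0.84089584  1.27005363]
24.3917
```

View pics/c1.png

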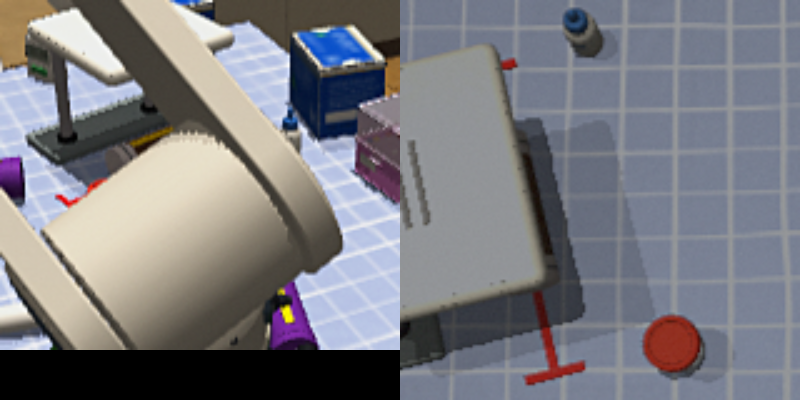

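The arm blocks the scene camera. I'll move to the earlier pose, where the wrist camera sees both the line and the tube.

Run:
```python
from look import *
bot.reach(tcp(-.19,.14),ori(1)); bot.dwell(.2)
print(get_obs()["time_s"]);np.savez("scened.npz",**vision.read_camera("scene"));np.savez("wristd.npz",**vision.read_camera("wrist"))
S=np.load("scened.npz")["frame"][130:270,210:370];W=np.load("wristd.npz")["frame"][:340]
im=np.zeros((600,640,3),np.uint8);im[:340]=W;im[340:600,:297]=cv2.resize(S,(297,260))
cv2.imwrite("pics/d.png",im[:,:,::-1])
```

```text
27.35
```

View pics/d.png

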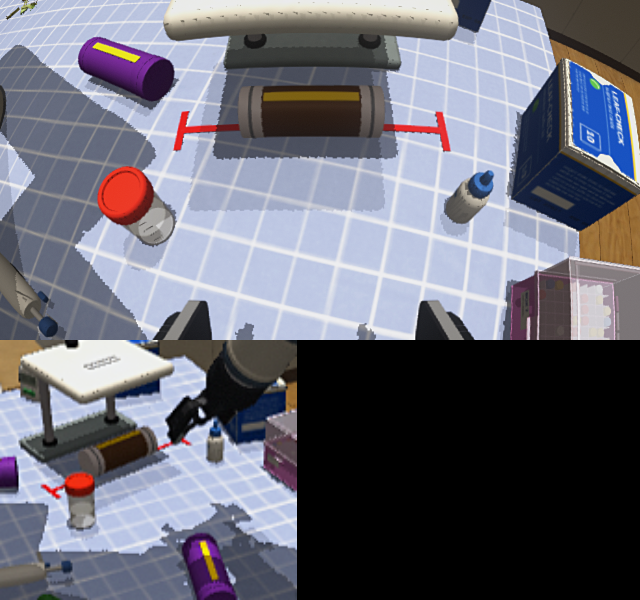

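The tube lies across the red line with its stripe back on top, which means about one full turn. The line emerges at both ends, from tick (181,130) to tick (444,131). I'll measure this in the wrist picture.

Run:
```python
from h import *
c=np.load("wristd.npz");K,V=c["intrinsics"],c["view"];R,t=V[:3,:3],V[:3,3];o=-R.T@t
def fr(p,z):
    x=(p-K[:2,2])/K[0,0]; r=np.hypot(*x); d=R.T@np.r_[np.sin(r)*x/r,np.cos(r)]; return (o+d*(z-o[2])/d[2])
def lf(P,z): W=np.array([fr(p,z) for p in P])-MID; return W@n,-(W@u)
m=mask(c,(0,110,60),(8,255,255),(165,105,460,155))|mask(c,(172,110,60),(180,255,255),(165,105,460,155))
m[:,238:386]=0
x,y=lf(pts(m),0); k=(abs(y)<.122)&(abs(y)>.07); L=np.polyfit(y[k],x[k],1)
for s in(1,-1):
    q=(abs(y*s-.135)<.012); e=(y*s>.128); print("tick",s,q.sum(),"x",(x[e].min()+x[e].max())/2,np.ptp(x[e]),"y end",(s*y[e]).max())
print("line fit slope deg, x0",np.degrees(L[0]),L[1],"y mid",(y.min()+y.max())/2,np.ptp(y))
b=(225,78,400,145)
Y=mask(c,(20,110,90),(35,255,255),(255,85,365,108)); x,y=lf(pts(Y),.05);S=np.polyfit(y,x,1);print("stripe slope,x0,ymid,len,width",np.degrees(S[0]),S[1],(y.min()+y.max())/2,np.ptp(y),np.ptp(x))
# silhouette edges of brown
B=mask(c,(3,80,15),(35,255,255),(255,78,366,145)); P=pts(B); lo=[];up=[]
for u0 in range(272,352):
    v=P[P[:,0]==u0,1]
    if len(v)>20: lo.append((u0,v.max()+.5)); up.append((u0,v.min()-.5))
# tangent planes: axis from the bisecting directions -> solve for x with z=.025, R=.025 in the line frame cross-section
cx=(o-MID)@n; cz=o[2]; X=[];YY=[]
for a,b_ in zip(lo,up):
    g=[]
    for p in(np.array(a),np.array(b_)):
        w=fr(p,0); g.append(np.arctan2(-cz,(w-MID)@n-cx)); yy=-(w-MID)@u
    X.append(cx+(.025-cz)/np.tan(np.mean(g))); YY.append(-(fr((np.array(a)+b_)/2,.03)-MID)@u)
E=np.polyfit(YY,X,1);print("edges slope,x0",np.degrees(E[0]),E[1])
```

```text
tick 1 341 x -0.0008193764773941035 0.05014772541465598 y end 0.1417212031876853
tick -1 313 x -0.0018470917581055457 0.0491111093680262 y end 0.13658695783905386
line fit slope deg, x0 0.13869286283948662 -0.0012708133888418242 y mid 0.0025671226743157194 0.27830816102673916
stripe slope,x0,ymid,len,width -0.3121575775624119 -0.0050939465534414015 0.0030058117673282744 0.08365122049334177 0.010001388287799992
edges slope,x0 -1.024281925762653 -0.0012871329533788438
```

Run:
```python
from workcell import *
hand_in();print(get_obs()["time_s"])
```

```text
the job is handed in; nothing more can be done
the job is handed in; nothing more can be done
```

I rolled the brown tube onto the red line in two slow pushes (0.045 and 0.035 m/s) and handed the job in at about 27 s of the 45 s allowed. The hand was open and leaned 37°, with both fingertips against the tube's side below mid-height. I turned the wrist so its camera faced away from the lamp, then drew the hand clear.

**Position:** In the last wrist picture, the tube's edges put its axis within about 0.1 mm of the line. It was centred along the line to about 0.5 mm.

**Angle:** It lay about 0.5° off parallel by the stripe and about 1.2° by the edges.

**Roll:** The stripe was back on top, which fits one full turn over about 157 mm, so the tube rolled rather than slid.

**Surroundings:** The cup and dropper were standing where they began. The wrist force was under 2 N at the end of each push; I did not log it during them.

**Disagreement:** The stripe put the tube about 4 mm before the line, while the edges put it on the line. I trusted the edges, because the stripe need not be exactly on top. The first top-camera readings of the line and tube also differed from the scene camera's by 1–3 mm.

**Not checked:** The fingertip length with the gripper open was only estimated from a picture. No camera was checked after hand-in.

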